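# Set up the two taper stands at the tool grinder

### The job

Set up the two tool stands for the next grinding job. Reduce the large stand down to collet size: drop the large reducing sleeve into it, the small reducing sleeve into that, and the steel collet into the small sleeve; the collet chuck with the black nut goes into the small blue stand. All four must stand upright and fully home; the setting ring, loupe and dial gauge stay where they lie.

Things in the scene. Friction and masses are not known exactly. Their poses are not given: they have to be found in the camera images.
- large_stand: Large tool stand, fixed: dark square base plate 84x84x10 mm with a grey turned boss, 68 mm wide at the base, 57 mm at its top face 46 mm above the surface. Open taper seat on the axis: 50 mm wide at the mouth, 40 mm wide 36 mm below. Origin: centre of the underside, on the seat's axis; z up. Seated, the large sleeve's collar rests on the top face, the sleeve's origin 14 mm above the stand's.
- small_stand: Small tool stand, fixed: blue square base plate 66x66x10 mm with a grey turned boss, 52 mm wide at the base, 43 mm at its top face 40 mm above the surface. Open taper seat on the axis: 37 mm wide at the mouth, 28 mm wide 30 mm below. Origin: centre of the underside, on the seat's axis; z up. Seated, the chuck's flange rests on the top face, the chuck's origin 14 mm above the stand's.
- large_sleeve: Large reducing sleeve, hollow, bright steel, 54 mm high, 0.4 kg, stands on its narrow end: taper 32 mm long (38 mm wide at the foot, 48 above), then a grooved collar 58 mm wide, 22 mm high (grasp it). Through bore 37 mm wide at the top, 30 mm at 26 mm depth. Origin: centre of the foot; z up. 1 mm play all round in its seat; the collar's underside stops it.
- small_sleeve: Small reducing sleeve, hollow, bright steel, 52 mm high, 0.22 kg, stands on its narrow end: taper 26 mm long (27 mm wide at the foot, 35 above), then a collar 44 mm wide, 26 mm high; grasp its top, as seated it rises from the large sleeve's wider top. Collet pocket 29.6 mm wide, 18 deep, floor 24 wide. Origin: centre of the foot; z up. Seated: 28 mm above the large sleeve's origin, 1 mm play.
- collet: Spring collet, steel with dark slots, 34 mm high, 0.06 kg, stands on its narrow end: 22 mm wide at the foot, 31 mm at the flange 29 to 32 mm up, 25 mm at the top. Grasp the flange from above, fingertips at least 19 mm above the foot: only the upper 16 mm stand out of the sleeve. Origin: centre of the foot; z up. Seated on the pocket floor: origin 34 mm above the small sleeve's, 1 mm play.
- collet_chuck: Collet chuck, 61 mm high, 0.28 kg, stands on its narrow end: steel taper 26 mm long (27 mm wide at the foot, 35 above; like the small sleeve's), steel flange 44 mm wide from 26 to 32 mm, neck, black slotted nut 42 mm wide from 37 to 57 mm, bevelled above (grasp the nut). Origin: centre of the foot; z up. 1 mm play in its seat.
- setting_ring: Bystander: flat steel setting ring, 60 mm wide, 14 mm high, lying flat, loose. Origin: centre of the underside.
- loupe: Bystander: black eye loupe standing on its rim, 37 mm wide, 34 mm high, loose. Origin: centre of the underside.
- dial_gauge: Bystander: dial indicator lying on its back, 94 x 58 x 22 mm with its stem along its x axis, loose. Origin: centre of the underside.

How it is judged:
By the outcome, as a careful person would: the job done as asked, in the order asked, and still so for the second after the job is handed in, with the robot touching nothing.
It also fails if it takes over 128 s, if anything falls off the work surface, if the arm or the gripper's body presses on something with over 40 N, if the wrist force passes 120 N, or if a joint passes its speed limit or range.

### The arm

A 6-joint arm with a two-finger parallel gripper is mounted at the origin on a cart in front of the work surface, level with it; the furniture and walls round the work are solid. World frame = base frame: x ahead of the robot, y to its left, z up, the work surface at z = 0. Lengths are in m, angles in degrees, forces in N, time in s.
With the tool pointing down it reaches from about 0.2 to 0.875 m from the base axis. Payload 3.4 kg.
Tool frame: the origin (TCP) lies midway between the tips of the shut fingers; the grasp point (between the pads) lies r.grip_depth behind it (r.grip_depth is the distance from the TCP to the grasp point, in m); z points along the fingers, y is the line along which they close (so a half turn about z gives the same grasp; the last joint's range is limited). The gripper opens to 94 mm and grips with 3 to 60 N. Pads are 16 mm wide; open, the fingers measure 119 mm over their backs; the gripper's body (75 mm by 177 mm) begins 78 mm behind the grasp point.
Start: joints at [68.125, 15.808, 86.224, -0, 77.962, -6.933], TCP at [0.148, 0.556, 0.174] pointing down, gripper open.
Joint ranges: [-165.64, 165.64], [-43.16, 119.46], [12.63, 154.43], [-67.54, 247.53], [6.08, 155.33], [-154.97, 154.97]. Speed limits (degrees/s): [147.25, 147.25, 180, 180, 180, 180].

### API

Orientations are given as [roll, pitch, yaw] about the fixed x, y, z axes, in that order (R = Rz(yaw) Ry(pitch) Rx(roll)).
In Python, from station import telemetry, capture, get_calibration, r, spotter gives the robot as it stands. The module is installed in compiled form; this text tells all that it offers.
- The arm moves only by the tool apply_moves, never from a script. Its argument "deltas" is a list of rows, each an object of numbers: "jaw": the finger opening in mm, from 0 to 94; "tx", "ty", "tz": the shift along the tool's x, y, z in mm; "ax", "ay", "az": the turn, a rotation vector about the tool's x, y, z in degrees. A call has 1 to 20 rows; each row is the pose to reach, as a shift and turn from the pose commanded when the call began, along the tool's axes at that moment; what a row does not reach only later rows make up. A row lasts 1/8 s, in which the tool goes at most 62.5 mm and 10.7 degrees, less where a joint would pass 70% of its speed; a pose out of reach is approached as far as the arm can. A call with a gripper value outside its range is refused whole. The fingers move at their own pace and stop on an object; the grip force is fixed at half the most. Time passes only in rows, so rows that repeat a pose let the fingers close. It gives the time, the measured TCP pose, the force, the opening and the grip force at its end, in the units of the state.
- telemetry.read_state(): the state, without advancing time (a new reading comes with each control period).
- capture(name): name is "side" or "top"; returns the picture (384x512x3 uint8, red, green, blue); there is no depth.
- get_calibration(name): a dict with "fx", "fy", "cx", "cy" (pixels), "pose" (4x4, takes a point from camera to world coordinates). Camera axes: x right, y up, looking along -z (the intrinsics and any distortion apply to the point x, -y, -z); pixel columns grow to the right and rows downward; lengths in m; the calibration is good to about 2 mm. A picture is of the moment at which its call begins. get_calibration takes no time and is no camera call.
- r.close_job(): hands the job in; it is judged then, once.
Trained networks look in the newest picture that a camera, given by its name, has taken for a name from the list of things; names that differ only in an ending like _2 or _b are one class to them, and where a whole thing is asked for, a point or a joint stands for the part that bears it (a point fixed in the world has none). Each returns a list of dicts, best first, with "confidence" (0 to 1); they miss things now and then, are a little off and sometimes report something else, mostly with a low value. They report only what shows in the picture. A call takes as long as a camera call.
- spotter.trace(camera, query): "pixels" (384x512 bool, what is visible of it) and "centre" ([row, column] in pixels, amid what is visible of it).
- spotter.mark_of(camera, query): "centre" ([row, column] in pixels: a listed point, or the origin of a listed thing).
The state is a dict: "clock": time; "joints": joint angles; "joint_vel": joint speeds; "joint_torque": joint torques, N m; "position": TCP position; "ee_rot": TCP orientation; "wrist_force": force on the tool from outside, world axes, zero at the start; "torque": the same for the moment, N m; "width": finger opening in m; "finger_force": force on a finger pad.
Only numpy, scipy, OpenCV 4.12 (cv2) and the standard library are available. Lean on these libraries where they do the work, as an engineer would, in place of code of your own. Each camera call takes 0.05 s, during which the arm holds its last target. There are 200 camera calls.

## Working session

There is one attempt and no reset: what is moved stays moved. The work goes in short steps, Python scripts to look and compute and a tool call to move; the robot and the scene stay as the last step left them, time stands still between calls to the robot, and variables do not carry over. Pictures are saved under pics/ and viewed, at most 14 in all, crops included, and the job is handed in when it is done.

Besides the shell and the picture viewer there is one more tool, called after ">>>" as name([rows], argument=value, ...), one row to a line, values as JSON. apply_moves: Moves the arm, as the interface text tells. Its arguments: {"type":"object","properties":{"deltas":{"type":"array"}},"required":["deltas"]}

```bash
mkdir -p pics
cat > h.py <<'E'
import numpy as np, cv2
from station import telemetry, capture, get_calibration, r, spotter
def shot(c,n):
    im=capture(c); cv2.imwrite(f'pics/{n}.png',im[:,:,::-1]); return im
def ray(c,px):
    k=get_calibration(c); P=np.array(k['pose']); row,col=px
    d=np.array([(col-k['cx'])/k['fx'],-(row-k['cy'])/k['fy'],-1.])
    return P[:3,3],P[:3,:3]@d
def atz(c,px,z):
    o,d=ray(c,px); return o+d*(z-o[2])/d[2]
def proj(c,p):
    k=get_calibration(c); P=np.array(k['pose']); q=P[:3,:3].T@(np.array(p)-P[:3,3])
    return np.array([k['cy']+k['fy']*q[1]/q[2], k['cx']-k['fx']*q[0]/q[2]])
def tri(a,b):
    (o,d),(p,e)=a,b; d=d/np.linalg.norm(d); e=e/np.linalg.norm(e)
    A=sum(np.eye(3)-np.outer(v,v) for v in(d,e)); B=(np.eye(3)-np.outer(d,d))@o+(np.eye(3)-np.outer(e,e))@p
    x=np.linalg.solve(A,B); n=np.cross(d,e); return x, abs((p-o)@n)/np.linalg.norm(n)
E
python3 - <<'E'
from h import *
np.set_printoptions(precision=4,suppress=True)
shot('top','t0');shot('side','s0')
for c in('top','side'):
    k=get_calibration(c);print(c,{a:b for a,b in k.items() if a!='pose'});print(np.array(k['pose']))
for n in 'large_stand small_stand large_sleeve small_sleeve collet collet_chuck setting_ring loupe dial_gauge'.split():
    m={}
    for c in('top','side'):
        q=spotter.mark_of(c,n); print(n,c,[(np.round(x['centre'],1),round(x['confidence'],2),atz(c,x['centre'],0)[:2]) for x in q[:2]])
        if q:m[c]=q[0]['centre']
    if len(m)==2: print('   tri',tri(ray('top',m['top']),ray('side',m['side'])))
s=telemetry.read_state();print({a:np.round(b,3) for a,b in s.items()},r.grip_depth)
E
```

```text
top {'fx': 395.3172716562414, 'fy': 395.3172716562414, 'cx': 257.42398786854585, 'cy': 184.71072516416234}
[[-0.0222  0.9964 -0.0823  0.3944]
 [-0.9997 -0.0231 -0.0103 -0.0329]
 [-0.0121  0.082   0.9966  1.3574]
 [ 0.      0.      0.      1.    ]]
side {'fx': 375.46838537790893, 'fy': 375.46838537790893, 'cx': 254.00098040311784, 'cy': 190.44604215482053}
[[ 0.9998  0.0205  0.0007  0.4992]
 [-0.0119  0.6054 -0.7958 -0.9936]
 [-0.0168  0.7957  0.6055  0.7539]
 [ 0.      0.      0.      1.    ]]
large_stand top [(array([185.3, 188.8]), 0.97, array([0.5099, 0.218 ])), (array([180.5, 363.4]), 0.64, array([ 0.5125, -0.3834]))]
large_stand side [(array([156.3, 255.5]), 0.64, array([0.5065, 0.2094]))]
   tri (array([ 0.5085,  0.2189, -0.0057]), np.float64(0.003792528498916054))
small_stand top [(array([203.1, 217.8]), 0.6, array([0.4462, 0.1186]))]
small_stand side [(array([171.2, 233. ]), 0.85, array([0.4249, 0.113 ]))]
   tri (array([ 0.4355,  0.1177, -0.0019]), np.float64(0.021700023598986658))
large_sleeve top [(array([205.1, 155.7]), 0.78, array([0.4441, 0.3327]))]
large_sleeve side [(
[... 1503 characters left out ...]
dial_gauge side [(array([283.1, 264.1]), 0.84, array([ 0.5191, -0.3864])), (array([244.8, 228. ]), 0.3, array([ 0.4228, -0.2507]))]
   tri (array([ 0.5223, -0.3862,  0.0002]), np.float64(0.0064932893409776855))
{'clock': np.float64(1.0), 'joints': array([68.127, 15.808, 86.224, -0.   , 77.962, -6.934]), 'joint_vel': array([ 0.038, -0.118, -0.032,  0.095, -0.051,  0.064]), 'joint_torque': array([  0.001, -40.447, -23.751,   0.07 ,   0.025,  -0.   ]), 'position': array([0.148, 0.556, 0.174]), 'ee_rot': array([179.994,   0.001, 165.061]), 'wrist_force': array([ 0.522, -0.198,  0.943]), 'torque': array([-0.002, -0.073, -0.014]), 'finger_force': np.float64(0.0), 'width': np.float64(0.094)} 0.0188
```

Run:
```python
import cv2
t=cv2.imread('pics/t0.png')[140:240,130:390]; s=cv2.imread('pics/s0.png')[100:310,180:330]
cv2.imwrite('pics/t0c.png',cv2.resize(t,None,fx=3,fy=3,interpolation=2))
cv2.imwrite('pics/s0c.png',cv2.resize(s,None,fx=2.8,fy=2.8,interpolation=2))
```

```text
(no output)
```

View pics/t0c.png

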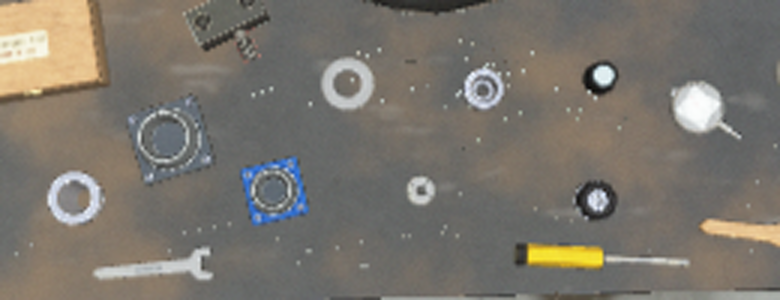

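View pics/s0c.png

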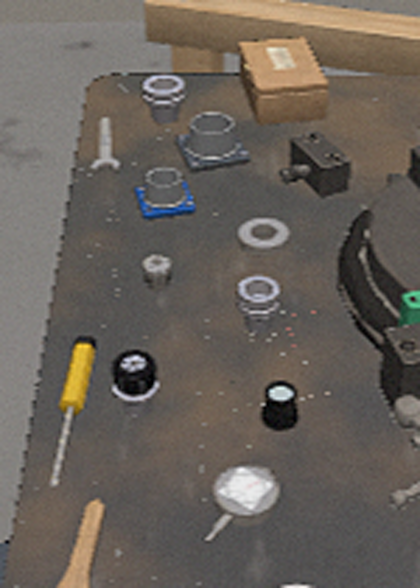

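View pics/s0.png

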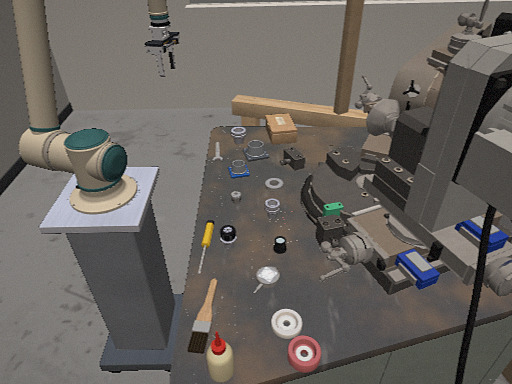

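```bash
cat >> h.py <<'E'
# profiles: (z, dia) ; base = square side
PRO={'large_stand':([(10,68),(46,57)],84),'small_stand':([(10,52),(40,43)],66),
'large_sleeve':([(0,38),(32,48),(32,58),(54,58)],0),'small_sleeve':([(0,27),(26,35),(26,44),(52,44)],0),
'collet':([(0,22),(29,31),(32,31),(34,25)],0),'collet_chuck':([(0,27),(26,35),(26,44),(32,44),(37,42),(57,42),(61,36)],0),
'setting_ring':([(0,60),(14,60)],0),'loupe':([(0,37),(34,37)],0)}
def sil(c,n,xy,z0=0,yaw=15,S=8):
    pr,sq=PRO[n]; a=np.linspace(0,2*np.pi,48,endpoint=False); m=np.zeros((384*S//1,512*S),np.uint8)
    rings=[np.c_[d/2*np.cos(a),d/2*np.sin(a),0*a+z]*1e-3 for z,d in pr]
    if sq:
        b=np.radians(yaw+45+90*np.arange(4)); R=sq/2*2**.5
        rings=[np.r_[tuple(np.c_[R*np.cos(b),R*np.sin(b),0*b+z]*1e-3 for z in(0,10))]]+[np.r_[rings[0],rings[1]]]
    else: rings=[np.r_[rings[i],rings[i+1]] for i in range(len(rings)-1)]
    for g in rings:
        p=np.array([proj(c,q+[xy[0],xy[1],z0]) for q in g])[:,::-1]
        cv2.fillConvexPoly(m,cv2.convexHull(np.round((p+.5)*S).astype(np.int32)),1)
    M=cv2.moments(m,True); return np.array([M['m01']/M['m00'],M['m10']/M['m00']])/S-.5, M['m00']/S/S
def locate(c,n,z0=0,tr=None):
    q=tr or spotter.trace(c,n)
    if not q: return None
    m=q[0]['pixels'].astype(np.uint8)
    k,l,st,_=cv2.connectedComponentsWithStats(m); i=1+np.argmax(st[1:,4]); full=l==i
    f=cv2.morphologyEx(full.astype(np.uint8),cv2.MORPH_CLOSE,np.ones((15,15)))   # fill bores
    cs,_=cv2.findContours(full.astype(np.uint8),0,2); f=cv2.drawContours(np.zeros_like(m),cs,-1,1,-1)
    cen=np.argwhere(f).mean(0); xy=atz(c,cen,.02+z0)[:2]
    for _ in range(4):
        e,A=sil(c,n,xy,z0); xy=xy+atz(c,cen,z0+.02)[:2]-atz(c,e,z0+.02)[:2]
    return xy,f.sum()/A,q[0]['confidence']
E
python3 - <<'E'
from h import *
capture('top');capture('side')
for n in PRO:
    for c in('top','side'):
        o=locate(c,n); print(n,c,o and (np.round(o[0]*1000,1),round(float(o[1]),2),round(o[2],2)))
E
```

```text
large_stand top (array([506.1, 225.8]), 0.9, 0.84)
large_stand side (array([ 530.6, -371.1]), 0.37, 0.72)
small_stand top (array([445.4, 105.9]), 0.96, 0.61)
small_stand side (array([446.5, 107.6]), 0.96, 0.69)
large_sleeve top (array([441.6, 322.9]), 0.96, 0.81)
large_sleeve side (array([441.4, 321. ]), 0.95, 0.54)
small_sleeve top (array([ 552.8, -131.5]), 0.9, 0.55)
small_sleeve side (array([ 552.1, -133.8]), 0.89, 0.69)
collet top (array([562.2,  19.9]), 3.78, 0.65)
collet side (array([ 526.8, -383.6]), 2.53, 0.54)
collet_chuck top (array([ 425.4, -252.7]), 0.94, 0.45)
collet_chuck side (array([ 427.3, -253.3]), 1.11, 0.59)
setting_ring top (array([568.2,  20.2]), 0.91, 0.56)
setting_ring side (array([566.5,  21.6]), 0.95, 0.59)
loupe top (array([505.5, 223.4]), 5.03, 0.59)
loupe side (array([ 566.3, -271.8]), 0.77, 0.6)
```

```bash
cat >> h.py <<'E'
def overlay(im,c,items,box,s,fn):
    r0,r1,c0,c1=box; o=cv2.resize(im[r0:r1,c0:c1,::-1],None,fx=s,fy=s,interpolation=cv2.INTER_CUBIC)
    a=np.linspace(0,2*np.pi,60)
    for x,y,z,d in items:
        p=np.array([proj(c,[x+d/2*np.cos(t),y+d/2*np.sin(t),z]) for t in a])[:,::-1]
        p=((p-[c0,r0]+.5)*s-.5)*8
        cv2.polylines(o,[np.round(p).astype(np.int32)],True,(0,0,255),1,cv2.LINE_AA,3)
    cv2.imwrite(fn,o)
E
python3 - <<'E'
from h import *
T=capture('top');S=capture('side')
exp={'large_stand':(.507,.224),'collet':(.4475,-.052)}
for n,e in exp.items():
    for c in('top','side'):
        for q in spotter.trace(c,n):
            try:o=locate(c,n,tr=[q])
            except Exception: continue
            if np.hypot(*(o[0]-e))<.04: print(n,c,np.round(o[0]*1000,1),round(float(o[1]),2),o[2])
it=[(.507,.2245,.046,.057),(.507,.2245,.046,.05),(.446,.1068,.04,.043),(.446,.1068,.04,.037),(.4415,.322,.054,.058),(.4415,.322,.054,.037),(.4415,.322,0,.038)]
overlay(T,'top',it,(165,225,135,235),8,'pics/ot.png')
overlay(S,'side',it,(115,185,215,285),8,'pics/os.png')
E
```

```text
large_stand top [505.8 227.7] 0.89 0.79
large_stand side [509.5 225.2] 0.86 0.84
collet top [441.6 -59.7] 0.97 0.37
```

View pics/ot.png

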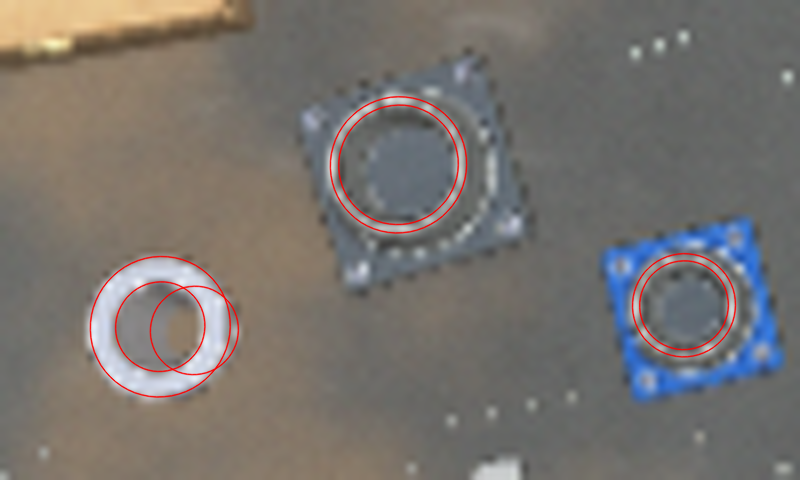

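View pics/os.png

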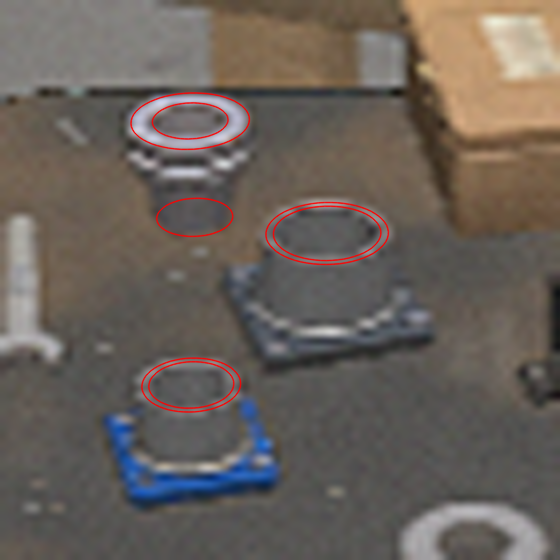

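```bash
cat >> h.py <<'E'
from scipy.ndimage import map_coordinates
from scipy.optimize import minimize
def ringfit(im,c,xy,circ,R=.005):
    """circ: [(z,dia)] edges; maximise the summed |radial step| over xy"""
    g=cv2.GaussianBlur(im,(0,0),.6).astype(float).mean(2); a=np.linspace(0,2*np.pi,72,endpoint=False)
    def val(x,y):
        t=0
        for z,d in circ:
            v=[]
            for e in(.0015,-.0015):
                p=np.array([proj(c,[x+(d/2+e)*np.cos(u),y+(d/2+e)*np.sin(u),z]) for u in a]).T
                v.append(map_coordinates(g,p,order=1))
            t+=abs((v[0]-v[1]).mean())
        return t
    G=np.arange(-R,R+1e-6,.001); V=np.array([[val(xy[0]+i,xy[1]+j) for j in G] for i in G])
    i,j=np.unravel_index(V.argmax(),V.shape); 
    o=minimize(lambda p:-val(*(p/1000)),1000*np.array([xy[0]+G[i],xy[1]+G[j]]),method='Nelder-Mead',options={'xatol':.05,'initial_simplex':1000*np.array([[xy[0]+G[i],xy[1]+G[j]]]*3)+[[0,0],[.5,0],[0,.5]]})
    return o.x,-o.fun
C0={'large_stand':((.507,.2255),[(.046,.057),(.046,.050)]),'small_stand':((.446,.1065),[(.04,.043),(.04,.037)]),
'large_sleeve':((.4415,.3225),[(.054,.058),(.054,.037)]),'small_sleeve':((.5525,-.1325),[(.052,.044),(.052,.0296)]),
'collet':((.443,-.056),[(.032,.031)]),'collet_chuck':((.426,-.253),[(.057,.042)])}
E
cat > fit.py <<'E'
from h import *
T=capture('top');S=capture('side')
for n,(xy,ci) in C0.items():
    for c,im in(('top',T),('side',S)):
        o=ringfit(im,c,xy,ci); print(n,c,np.round(o[0],1),round(o[1],1))
E
python3 fit.py
```

```text
Traceback (most recent call last):
  File "fit.py", line 5, in <module>
    o=ringfit(im,c,xy,ci); print(n,c,np.round(o[0],1),round(o[1],1))
  File "h.py", line 67, in ringfit
    G=np.arange(-R,R+1e-6,.001); V=np.array([[val(xy[0]+i,xy[1]+j) for j in G] for i in G])
                                              ~~~^^^^^^^^^^^^^^^^^
  File "h.py", line 63, in val
    p=np.array([proj(c,[x+(d/2+e)*np.cos(u),y+(d/2+e)*np.sin(u),z]) for u in a]).T
                ~~~~^^^^^^^^^^^^^^^^^^^^^^^^^^^^^^^^^^^^^^^^^^^^^^^
  File "h.py", line 12, in proj
    k=get_calibration(c); P=np.array(k['pose']); q=P[:3,:3].T@(np.array(p)-P[:3,3])
ValueError: time passes only in moves, steps and waits
```

```bash
python3 - <<'E'
s=open('h.py').read()
s=s.replace("def shot","import functools\nget_calibration=functools.lru_cache(get_calibration)\ndef shot",1)
open('h.py','w').write(s)
E
python3 fit.py
```

```text
large_stand top [507.  225.5] 48.4
large_stand side [506.3 225.5] 13.4
small_stand top [445.2 106.7] 33.6
small_stand side [445.5 105. ] 12.5
large_sleeve top [441.  323.3] 80.4
large_sleeve side [440.3 321.7] 46.2
small_sleeve top [ 552.1 -132. ] 73.6
small_sleeve side [ 550.8 -132.5] 60.7
collet top [441.3 -59.6] 38.2
collet side [440.1 -59.5] 28.0
collet_chuck top [ 425.3 -250.7] 25.8
collet_chuck side [ 423.9 -250.8] 18.3
```

```bash
cat > go.py <<'E'
import sys
from h import *
from scipy.spatial.transform import Rotation as Ro
s=telemetry.read_state(); x,y,z=map(float,sys.argv[1:4]); yaw=float(sys.argv[4]) if len(sys.argv)>4 else 180
R=Ro.from_euler('xyz',s['ee_rot'],degrees=True); p=np.array(s['position'])*1000
print('at',np.round(p,1),np.round(s['ee_rot'],2),'F',np.round(s['wrist_force'],1),'w',s['width'],'t',s['clock'])
print('shift',np.round(R.inv().apply(np.array([x,y,z])-p),1),'turn',np.round((R.inv()*Ro.from_euler('xyz',[180,0,yaw],degrees=True)).as_rotvec(degrees=True),2))
E
python3 go.py 440.7 322.6 100
```

```text
at [148.3 555.6 174. ] [180.     0.   165.06] F [-0.4  0.1  0.6] w 0.09385313383001483 t 2.4
shift [-342.6 -149.7   74. ] turn [  0.     0.   -14.94]
```

>>> apply_moves([
  {"tx":-57,"ty":-25,"tz":0,"az":-7,"jaw":94},
  {"tx":-114,"ty":-50,"tz":0,"az":-14.9,"jaw":94},
  {"tx":-171,"ty":-75,"tz":10,"az":-14.9,"jaw":94},
  {"tx":-228,"ty":-100,"tz":25,"az":-14.9,"jaw":94},
  {"tx":-285,"ty":-125,"tz":45,"az":-14.9,"jaw":90},
  {"tx":-342.6,"ty":-149.7,"tz":74,"az":-14.9,"jaw":90},
  {"tx":-342.6,"ty":-149.7,"tz":74,"az":-14.9,"jaw":90},
  {"tx":-342.6,"ty":-149.7,"tz":74,"az":-14.9,"jaw":90},
  {"tx":-342.6,"ty":-149.7,"tz":74,"az":-14.9,"jaw":90},
])

```text
schema error: expected keys jaw, tx, ty, tz, ax, ay, az
```

```bash
python3 go.py 440.7 322.6 37
python3 - <<'E'
from h import *
T=capture('top');S=capture('side')
overlay(S,'side',[(.4407,.3226,.054,.058)],(75,175,200,320),6.5,'pics/a1.png')
E
```

```text
at [148.3 555.6 174. ] [180.     0.   165.06] F [-0.4  0.1  0.6] w 0.09385313383001483 t 2.4
shift [-342.6 -149.7  137. ] turn [  0.     0.   -14.94]
```

View pics/a1.png

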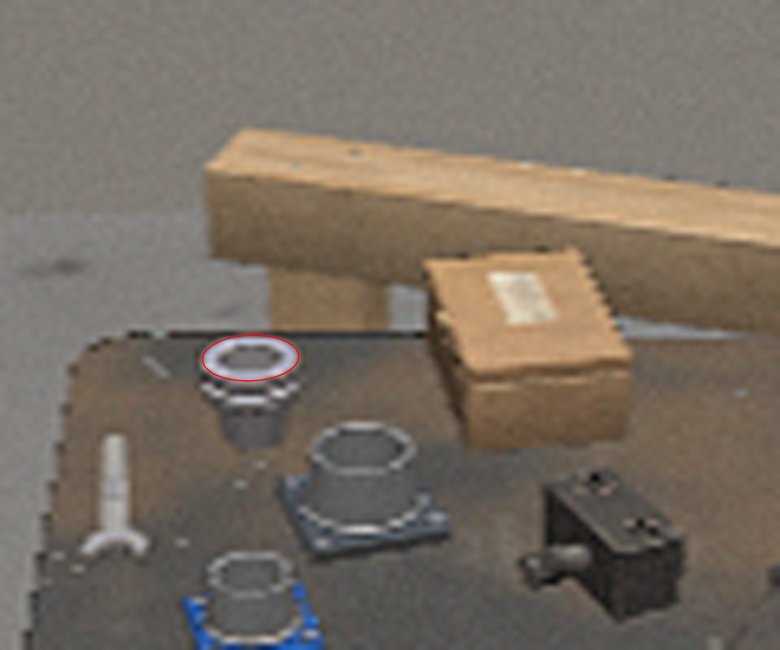

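Run:
```python
from h import *
for y in (.45,.5,.55,.6,.7):
    for px in ((95,237),(115,232)):
        o,d=ray('side',px); print(y,px,np.round(o+d*(y-o[1])/d[1],3))
```

```text
0.45 (95, 237) [0.437 0.45  0.142]
0.45 (115, 232) [0.413 0.45  0.055]
0.5 (95, 237) [0.435 0.5   0.121]
0.5 (115, 232) [0.409 0.5   0.031]
0.55 (95, 237) [0.433 0.55  0.1  ]
0.55 (115, 232) [0.406 0.55  0.006]
0.6 (95, 237) [0.431 0.6   0.079]
0.6 (115, 232) [ 0.403  0.6   -0.018]
0.7 (95, 237) [0.427 0.7   0.037]
0.7 (115, 232) [ 0.397  0.7   -0.066]
```

View pics/t0.png

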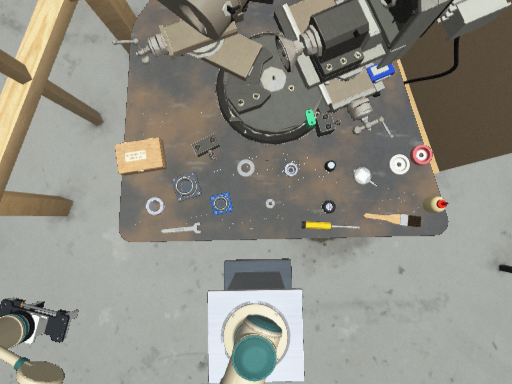

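>>> apply_moves([
  {"tx":-57,"ty":-25,"tz":0,"ax":0,"ay":0,"az":-7,"jaw":94},
  {"tx":-114,"ty":-50,"tz":0,"ax":0,"ay":0,"az":-14.9,"jaw":94},
  {"tx":-171,"ty":-75,"tz":10,"ax":0,"ay":0,"az":-14.9,"jaw":94},
  {"tx":-228,"ty":-100,"tz":25,"ax":0,"ay":0,"az":-14.9,"jaw":94},
  {"tx":-285,"ty":-125,"tz":45,"ax":0,"ay":0,"az":-14.9,"jaw":90},
  {"tx":-342.6,"ty":-149.7,"tz":74,"ax":0,"ay":0,"az":-14.9,"jaw":90},
  {"tx":-342.6,"ty":-149.7,"tz":74,"ax":0,"ay":0,"az":-14.9,"jaw":90},
  {"tx":-342.6,"ty":-149.7,"tz":74,"ax":0,"ay":0,"az":-14.9,"jaw":90},
  {"tx":-342.6,"ty":-149.7,"tz":74,"ax":0,"ay":0,"az":-14.9,"jaw":90},
  {"tx":-342.6,"ty":-149.7,"tz":74,"ax":0,"ay":0,"az":-14.9,"jaw":90},
])

```text
clock: 3.75
position: [0.4399, 0.3239, 0.1008]
ee_rot: [179.9, 0.1, -179.9]
wrist_force: [0.1, 0.9, 1.1]
width: 0.09
finger_force: 0.0
```

```bash
python3 go.py 440.7 322.6 37
python3 - <<'E'
from h import *
S=capture('side')
overlay(S,'side',[(.4407,.3226,.054,.058)],(75,175,200,320),6.5,'pics/a2.png')
E
```

```text
at [439.9 323.9 100.8] [ 1.7994e+02  6.0000e-02 -1.7992e+02] F [0.1 0.9 1.1] w 0.09001108607074043 t 3.75
shift [-0.7 -1.4 63.8] turn [0.06 0.06 0.08]
```

View pics/a2.png

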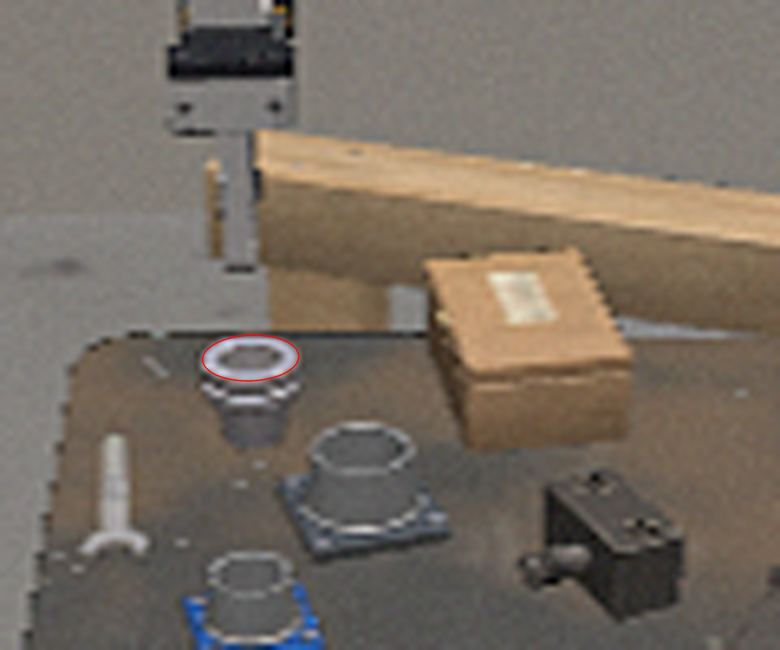

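>>> apply_moves([
  {"tx":0,"ty":0,"tz":35,"ax":0,"ay":0,"az":0,"jaw":88},
  {"tx":0,"ty":0,"tz":55,"ax":0,"ay":0,"az":0,"jaw":88},
  {"tx":0,"ty":0,"tz":63,"ax":0,"ay":0,"az":0,"jaw":88},
  {"tx":0,"ty":0,"tz":63,"ax":0,"ay":0,"az":0,"jaw":88},
  {"tx":0,"ty":0,"tz":63,"ax":0,"ay":0,"az":0,"jaw":88},
  {"tx":0,"ty":0,"tz":63,"ax":0,"ay":0,"az":0,"jaw":62},
  {"tx":0,"ty":0,"tz":63,"ax":0,"ay":0,"az":0,"jaw":50},
  {"tx":0,"ty":0,"tz":63,"ax":0,"ay":0,"az":0,"jaw":50},
  {"tx":0,"ty":0,"tz":63,"ax":0,"ay":0,"az":0,"jaw":50},
  {"tx":0,"ty":0,"tz":63,"ax":0,"ay":0,"az":0,"jaw":50},
  {"tx":0,"ty":0,"tz":63,"ax":0,"ay":0,"az":0,"jaw":50},
  {"tx":0,"ty":0,"tz":63,"ax":0,"ay":0,"az":0,"jaw":50},
])

```text
clock: 5.3
position: [0.4407, 0.3226, 0.037]
ee_rot: [180.0, -0.0, 180.0]
wrist_force: [0.9, 0.0, -0.7]
width: 0.0499
finger_force: 0.0
```

Run:
```python
from h import *
S=capture('side')
overlay(S,'side',[(.4407,.3226,.037,.001),(.4407,.3226,.037,.058)],(80,170,200,300),7,'pics/a3.png')
```

```text
(no output)
```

View pics/a3.png

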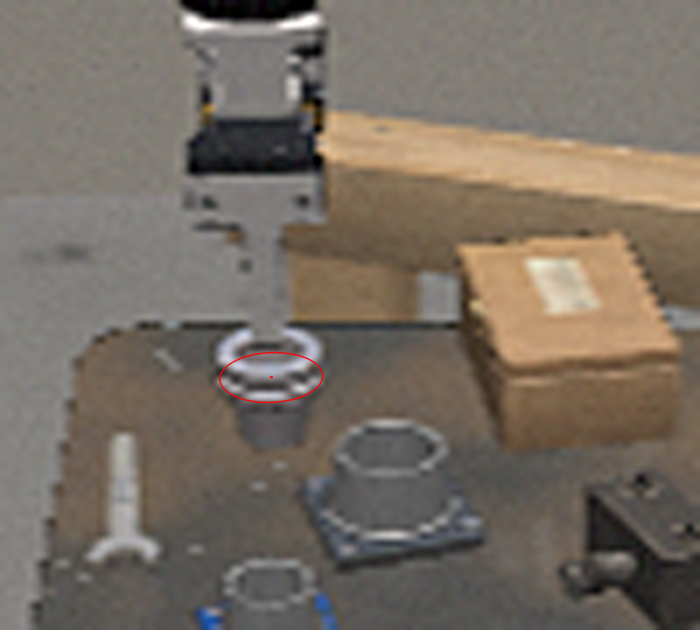

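Run:
```python
from h import *
b=lambda p:np.round((proj('side',p)[::-1]-[200,75])*6.5)
print('a2 pred tips near/far',b([.4407,.3226-.045,.1]),b([.4407,.3226+.045,.1]))
b=lambda p:np.round((proj('side',p)[::-1]-[200,80])*7)
print('a3',b([.4407,.3226-.025,.037]),b([.4407,.3226+.025,.037]))
T=capture('top');S=capture('side')
cv2.imwrite('pics/a4.png',cv2.resize(np.vstack([T[160:250,110:230],S[90:165,190:310]])[:,:,::-1],None,fx=3.6,fy=3.6,interpolation=2))
print(telemetry.read_state())
```

```text
a2 pred tips near/far [242. 320.] [246. 251.]
a3 [267. 395.] [269. 352.]
{'clock': 5.45, 'joints': array([ 2.89063815e+01,  1.98034038e+01,  1.01508558e+02,  5.97156488e-03,
        5.86832293e+01, -6.10567382e+01]), 'joint_vel': array([-0.02663068,  0.00234155, -0.04457918,  0.00166863, -0.00835897,
        0.01081991]), 'joint_torque': array([-2.25641576e-03, -4.02421296e+01, -1.94784147e+01,  1.86077046e-02,
        7.31922453e-02, -3.29228527e-06]), 'position': array([0.44068997, 0.32265796, 0.03697758]), 'ee_rot': array([1.79993208e+02, 1.73938290e-03, 1.79960016e+02]), 'wrist_force': array([ 0.04092754,  0.21025339, -0.25972296]), 'torque': array([-0.06653801,  0.00219883, -0.02330389]), 'finger_force': 0.0, 'width': 0.0502540331745022}
```

View pics/a4.png

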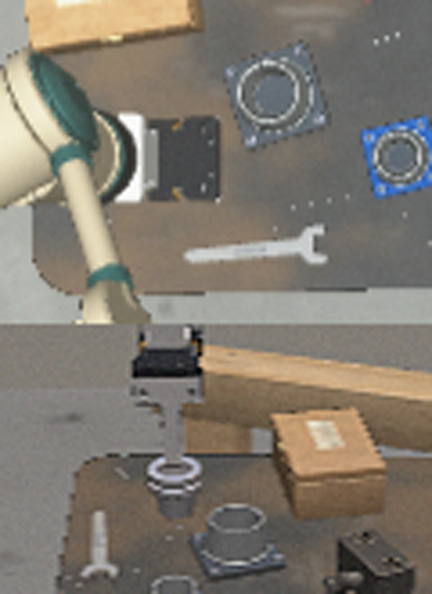

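Run:
```python
from h import *
for z in(.134,.18,.25):
    print(z,[np.round((proj('top',[x,y,z])[::-1]-[110,160])*3.6) for x in(.403,.478) for y in(.234,.411)],[np.round((proj('side',[x,.234,z])[::-1]-[200,80])*7) for x in(.403,.478)])
print('base',atz('top',(335,256),0.1), atz('top',(357,254),.3))
```

```text
0.134 [array([237., 203.]), array([ 32., 207.]), array([237., 116.]), array([ 33., 120.])] [array([183., 291.]), array([329., 288.])]
0.18 [array([225., 203.]), array([ 12., 208.]), array([225., 112.]), array([ 13., 117.])] [array([177., 208.]), array([326., 205.])]
0.25 [array([205., 203.]), array([-22., 208.]), array([204., 106.]), array([-21., 112.])] [array([168.,  76.]), array([322.,  72.])]
base [ 0.0316694  -0.00519542  0.1       ] [ 0.03400563 -0.00320867  0.3       ]
```

>>> apply_moves([
  {"tx":0,"ty":0,"tz":0,"ax":0,"ay":0,"az":0,"jaw":94},
  {"tx":0,"ty":0,"tz":0,"ax":0,"ay":0,"az":0,"jaw":94},
  {"tx":0,"ty":0,"tz":0,"ax":0,"ay":0,"az":0,"jaw":94},
  {"tx":0,"ty":0,"tz":0,"ax":0,"ay":0,"az":0,"jaw":94},
])

```text
clock: 5.95
position: [0.4407, 0.3226, 0.037]
ee_rot: [180.0, 0.0, 180.0]
wrist_force: [0.2, 0.1, -0.4]
width: 0.0864
finger_force: 0.0
```

```bash
cat > tip.py <<'E'
from h import *
s=telemetry.read_state();p=np.array(s['position']);w=s['width']/2
print(np.round(p,4),w)
for c,f in(('side','s0'),('top','t0')):
    im=capture(c).astype(float); ref=cv2.imread(f'pics/{f}.png')[:,:,::-1].astype(float)
    m=(np.abs(im-ref).max(2)>40).astype(np.uint8); m=cv2.morphologyEx(m,cv2.MORPH_OPEN,np.ones((2,2)))
    if c=='side':
        for dz in(0,.04):
            print('pred near outer bottom L/R',[np.round(proj(c,p+[sx*.008,-w-.0125,dz]),1) for sx in(-1,1)],'inner',np.round(proj(c,p+[0,-w,dz]),1))
        r0,cc=np.round(proj(c,p+[0,-w,.02])).astype(int)
        for r in range(r0-30,r0+22,2): print(r,''.join('.#'[v] for v in m[r,cc-16:cc+17]))
        print('cols from',cc-16)
E
python3 tip.py
```

```text
[0.4407 0.3226 0.037 ] 0.04319860008978957
pred near outer bottom L/R [array([140.5, 235.9]), array([140.4, 240. ])] inner [138.8 238. ]
pred near outer bottom L/R [array([131.2, 235.4]), array([131.1, 239.6])] inner [129.5 237.6]
104 ......##################.........
106 ...........#############.........
108 ...........##.##########.........
110 ...........##########............
112 ...........##########.##.........
114 ..............####...............
116 .................................
118 .................................
120 .................................
122 .................................
124 .................................
126 .................................
128 ..............###................
130 .................................
132 .................................
134 .................................
136 .................................
138 .................................
140 .................................
142 .................................
144 .................................
146 .................................
148 .................................
150 .................................
152 .................................
154 .................................
cols from 222
```

```bash
sed -i 's/>40/>18/; s/,2): print/,1): print/' tip.py; sed -i 's/r0-30,r0+22/r0-22,r0+12/' tip.py; python3 tip.py
```

```text
[0.4407 0.3226 0.037 ] 0.04642652710574793
pred near outer bottom L/R [array([140.9, 235.8]), array([140.8, 240. ])] inner [139.2 238. ]
pred near outer bottom L/R [array([131.6, 235.3]), array([131.5, 239.6])] inner [129.9 237.6]
113 ........###########..............
114 .............#######.............
115 .............#######.............
116 ...............###...............
117 ..................##.............
118 ..................##.............
119 .............##...##.............
120 .............##...##.............
121 .............##...##.............
122 .............##...##.............
123 .............##...##.............
124 .............##...##.............
125 .............##...##.............
126 ..................##.............
127 .............#######.............
128 .............#######.............
129 .................................
130 .................................
131 .................................
132 .................................
133 .................................
134 .................................
135 .................................
136 .................................
137 .................................
138 .................................
139 .................................
140 .................................
141 .................................
142 .................................
143 .................................
144 .................................
145 .................................
146 .................................
cols from 222
```

>>> apply_moves([
  {"tx":0,"ty":0,"tz":15,"ax":0,"ay":0,"az":0,"jaw":94},
  {"tx":0,"ty":0,"tz":28,"ax":0,"ay":0,"az":0,"jaw":94},
  {"tx":0,"ty":0,"tz":35,"ax":0,"ay":0,"az":0,"jaw":94},
  {"tx":0,"ty":0,"tz":35,"ax":0,"ay":0,"az":0,"jaw":94},
  {"tx":0,"ty":0,"tz":35,"ax":0,"ay":0,"az":0,"jaw":94},
  {"tx":0,"ty":0,"tz":35,"ax":0,"ay":0,"az":0,"jaw":94},
])

```text
clock: 6.9
position: [0.4411, 0.3228, 0.0024]
ee_rot: [180.0, 0.0, 180.0]
wrist_force: [-0.0, 0.1, -0.4]
width: 0.094
finger_force: 0.0
```

```bash
python3 tip.py; cp pics/s0.png /dev/null
```

```text
[0.4411 0.3228 0.0024] 0.04701862957155081
pred near outer bottom L/R [array([148.8, 236.3]), array([148.7, 240.5])] inner [147.1 238.5]
pred near outer bottom L/R [array([139.7, 235.9]), array([139.6, 240.1])] inner [138. 238.]
121 ....................######.......
122 .............##...###............
123 .............##...###............
124 .............##...###............
125 ...................##............
126 ...................##............
127 ..............######.............
128 ..............######.............
129 .................................
130 .................................
131 .................................
132 .................................
133 ...............#####.............
134 ...............#####.............
135 ..............#####..............
136 ..............######.............
137 ..............######.............
138 ...............####..............
139 ...............####..............
140 ...............####..............
141 ................###..............
142 .................................
143 .................................
144 .................................
145 .................................
146 .................................
147 .................................
148 .................................
149 .................................
150 .................................
151 .................................
152 .................................
153 .................................
154 .................................
cols from 222
```

Run:
```python
from h import *
S=capture('side');T=capture('top')
p=np.array(telemetry.read_state()['position'])
a=S[85:160,205:275,::-1]; overlay(S,'side',[(p[0],p[1]-.047,p[2],.002),(p[0],p[1]+.047,p[2],.002)],(85,165,200,280),7.4,'pics/a5.png')
```

```text
(no output)
```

View pics/a5.png

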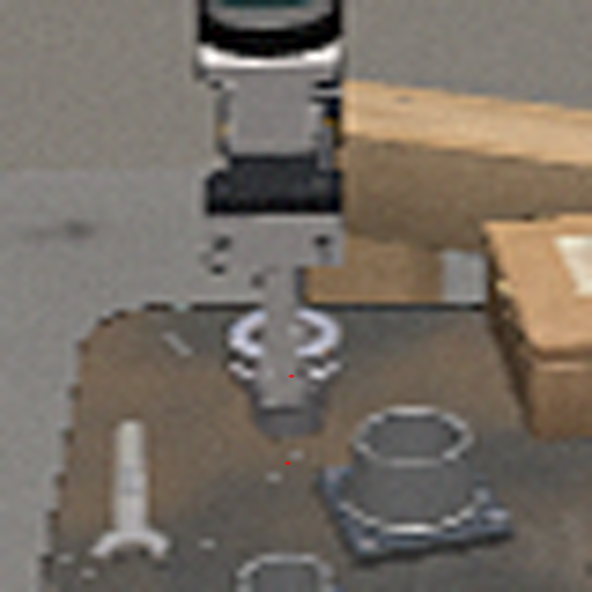

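>>> apply_moves([
  {"tx":0,"ty":0,"tz":0,"ax":0,"ay":0,"az":0,"jaw":70},
  {"tx":0,"ty":0,"tz":0,"ax":0,"ay":0,"az":0,"jaw":50},
  {"tx":0,"ty":0,"tz":0,"ax":0,"ay":0,"az":0,"jaw":50},
  {"tx":0,"ty":0,"tz":0,"ax":0,"ay":0,"az":0,"jaw":50},
  {"tx":0,"ty":0,"tz":0,"ax":0,"ay":0,"az":0,"jaw":50},
  {"tx":0,"ty":0,"tz":0,"ax":0,"ay":0,"az":0,"jaw":50},
  {"tx":0,"ty":0,"tz":0,"ax":0,"ay":0,"az":0,"jaw":50},
])

```text
clock: 7.98
position: [0.4407, 0.3227, 0.002]
ee_rot: [180.0, 0.0, 180.0]
wrist_force: [-0.7, 0.4, -0.6]
width: 0.0567
finger_force: 30.0
```

```bash
cat > chk.py <<'E'
import sys
from h import *
n=sys.argv[1]; xy=(float(sys.argv[2])/1e3,float(sys.argv[3])/1e3); dz=float(sys.argv[4])/1e3 if len(sys.argv)>4 else 0
C=C0[n][1]
p=np.array(telemetry.read_state()['position'])*1e3; print('tcp',np.round(p,1))
for c in('top','side'):
    im=capture(c); o=ringfit(im,c,xy,[(z+dz,d) for z,d in C],.007); print(n,c,np.round(o[0],1),round(o[1],1))
E
python3 chk.py large_sleeve 440.7 322.6
```

```text
tcp [440.7 322.7   2. ]
large_sleeve top [438.2 318.4] 17.7
large_sleeve side [440.3 321.5] 36.8
```

>>> apply_moves([
  {"tx":0,"ty":0,"tz":-20,"ax":0,"ay":0,"az":0,"jaw":50},
  {"tx":0,"ty":0,"tz":-45,"ax":0,"ay":0,"az":0,"jaw":50},
  {"tx":0,"ty":0,"tz":-60,"ax":0,"ay":0,"az":0,"jaw":50},
  {"tx":-20,"ty":-30,"tz":-60,"ax":0,"ay":0,"az":0,"jaw":50},
  {"tx":-45,"ty":-65,"tz":-60,"ax":0,"ay":0,"az":0,"jaw":50},
  {"tx":-60,"ty":-90,"tz":-60,"ax":0,"ay":0,"az":0,"jaw":50},
  {"tx":-66,"ty":-97,"tz":-60,"ax":0,"ay":0,"az":0,"jaw":50},
  {"tx":-66,"ty":-97,"tz":-60,"ax":0,"ay":0,"az":0,"jaw":50},
  {"tx":-66,"ty":-97,"tz":-60,"ax":0,"ay":0,"az":0,"jaw":50},
  {"tx":-66,"ty":-97,"tz":-60,"ax":0,"ay":0,"az":0,"jaw":50},
])

```text
clock: 9.32
position: [0.5059, 0.2264, 0.0619]
ee_rot: [180.0, -0.0, -180.0]
wrist_force: [0.3, 0.5, -5.0]
width: 0.0566
finger_force: 30.0
```

```bash
python3 chk.py large_sleeve 506.7 225.5 60
python3 - <<'E'
from h import *
S=capture('side')
overlay(S,'side',[(.5067,.2255,.114,.058),(.5067,.2255,.046,.05),(.5067,.2255,.06,.038)],(95,175,215,295),7.4,'pics/a6.png')
E
```

```text
tcp [505.9 226.4  61.9]
large_sleeve top [512.9 235.2] 15.0
large_sleeve side [505.5 225. ] 37.2
```

View pics/a6.png

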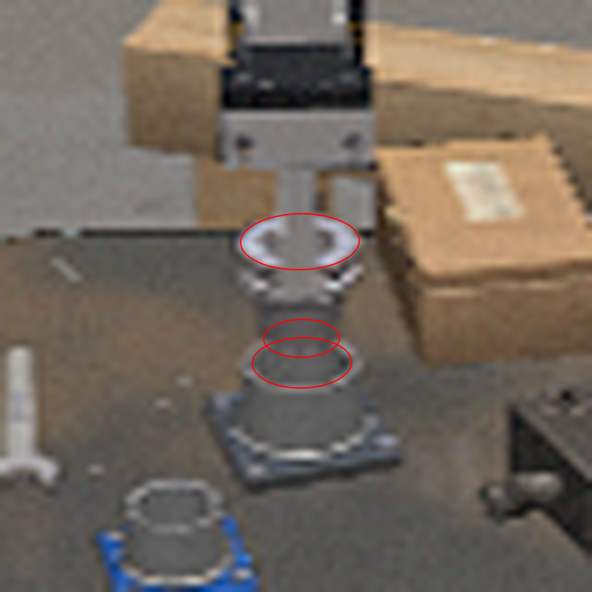

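>>> apply_moves([
  {"tx":0,"ty":0,"tz":10,"ax":0,"ay":0,"az":0,"jaw":50},
  {"tx":0,"ty":0,"tz":20,"ax":0,"ay":0,"az":0,"jaw":50},
  {"tx":0,"ty":0,"tz":28,"ax":0,"ay":0,"az":0,"jaw":50},
  {"tx":0,"ty":0,"tz":34,"ax":0,"ay":0,"az":0,"jaw":50},
  {"tx":0,"ty":0,"tz":38,"ax":0,"ay":0,"az":0,"jaw":50},
  {"tx":0,"ty":0,"tz":41,"ax":0,"ay":0,"az":0,"jaw":50},
  {"tx":0,"ty":0,"tz":41,"ax":0,"ay":0,"az":0,"jaw":50},
  {"tx":0,"ty":0,"tz":41,"ax":0,"ay":0,"az":0,"jaw":50},
])

```text
clock: 10.48
position: [0.5069, 0.2256, 0.0213]
ee_rot: [180.0, 0.0, 180.0]
wrist_force: [0.6, -0.0, -5.6]
width: 0.0566
finger_force: 30.0
```

>>> apply_moves([
  {"tx":0,"ty":0,"tz":1,"ax":0,"ay":0,"az":0,"jaw":50},
  {"tx":0,"ty":0,"tz":2,"ax":0,"ay":0,"az":0,"jaw":50},
  {"tx":0,"ty":0,"tz":3,"ax":0,"ay":0,"az":0,"jaw":50},
  {"tx":0,"ty":0,"tz":4,"ax":0,"ay":0,"az":0,"jaw":50},
  {"tx":0,"ty":0,"tz":4,"ax":0,"ay":0,"az":0,"jaw":50},
  {"tx":0,"ty":0,"tz":4,"ax":0,"ay":0,"az":0,"jaw":50},
])

```text
clock: 11.22
position: [0.5067, 0.2256, 0.017]
ee_rot: [180.0, 0.0, 180.0]
wrist_force: [0.0, -0.1, -5.1]
width: 0.0569
finger_force: 30.0
```

>>> apply_moves([
  {"tx":0,"ty":0,"tz":0.5,"ax":0,"ay":0,"az":0,"jaw":50},
  {"tx":0,"ty":0,"tz":1,"ax":0,"ay":0,"az":0,"jaw":50},
  {"tx":0,"ty":0,"tz":1,"ax":0,"ay":0,"az":0,"jaw":50},
  {"tx":0,"ty":0,"tz":1,"ax":0,"ay":0,"az":0,"jaw":50},
])

```text
clock: 11.72
position: [0.5066, 0.2256, 0.016]
ee_rot: [180.0, 0.0, 180.0]
wrist_force: [-0.6, -0.4, -4.8]
width: 0.0567
finger_force: 30.0
```

>>> apply_moves([
  {"tx":0,"ty":0,"tz":0,"ax":0,"ay":0,"az":0,"jaw":70},
  {"tx":0,"ty":0,"tz":0,"ax":0,"ay":0,"az":0,"jaw":90},
  {"tx":0,"ty":0,"tz":0,"ax":0,"ay":0,"az":0,"jaw":90},
  {"tx":0,"ty":0,"tz":0,"ax":0,"ay":0,"az":0,"jaw":90},
  {"tx":0,"ty":0,"tz":0,"ax":0,"ay":0,"az":0,"jaw":90},
  {"tx":0,"ty":0,"tz":-30,"ax":0,"ay":0,"az":0,"jaw":90},
  {"tx":0,"ty":0,"tz":-70,"ax":0,"ay":0,"az":0,"jaw":90},
  {"tx":0,"ty":0,"tz":-100,"ax":0,"ay":0,"az":0,"jaw":90},
  {"tx":-5,"ty":-40,"tz":-104,"ax":0,"ay":0,"az":0,"jaw":90},
  {"tx":-12,"ty":-100,"tz":-104,"ax":0,"ay":0,"az":0,"jaw":90},
  {"tx":-20,"ty":-160,"tz":-104,"ax":0,"ay":0,"az":0,"jaw":90},
  {"tx":-28,"ty":-220,"tz":-104,"ax":0,"ay":0,"az":0,"jaw":80},
  {"tx":-36,"ty":-280,"tz":-100,"ax":0,"ay":0,"az":0,"jaw":80},
  {"tx":-42,"ty":-335,"tz":-85,"ax":0,"ay":0,"az":0,"jaw":80},
  {"tx":-44.8,"ty":-357.8,"tz":-64,"ax":0,"ay":0,"az":0,"jaw":80},
  {"tx":-44.8,"ty":-357.8,"tz":-54,"ax":0,"ay":0,"az":0,"jaw":80},
  {"tx":-44.8,"ty":-357.8,"tz":-54,"ax":0,"ay":0,"az":0,"jaw":80},
  {"tx":-44.8,"ty":-357.8,"tz":-54,"ax":0,"ay":0,"az":0,"jaw":80},
])

```text
clock: 13.98
position: [0.5515, -0.131, 0.0707]
ee_rot: [180.0, 0.1, -179.9]
wrist_force: [0.7, -0.8, 1.0]
width: 0.0799
finger_force: 0.0
```

```bash
python3 chk.py large_sleeve 506.7 225.5 14;python3 chk.py small_sleeve 551.5 -132.2
```

```text
tcp [ 551.5 -131.    70.7]
large_sleeve top [506.5 225.6] 83.8
large_sleeve side [507.6 225.2] 38.0
tcp [ 551.7 -131.2   70.9]
small_sleeve top [ 551.5 -131. ] 22.6
small_sleeve side [ 550.8 -132.6] 61.0
```

>>> apply_moves([
  {"tx":0,"ty":0,"tz":30,"ax":0,"ay":0,"az":0,"jaw":80},
  {"tx":0,"ty":0,"tz":55,"ax":0,"ay":0,"az":0,"jaw":80},
  {"tx":0,"ty":0,"tz":68,"ax":0,"ay":0,"az":0,"jaw":80},
  {"tx":0,"ty":0,"tz":70,"ax":0,"ay":0,"az":0,"jaw":80},
  {"tx":0,"ty":0,"tz":70,"ax":0,"ay":0,"az":0,"jaw":80},
  {"tx":0,"ty":0,"tz":70,"ax":0,"ay":0,"az":0,"jaw":55},
  {"tx":0,"ty":0,"tz":70,"ax":0,"ay":0,"az":0,"jaw":36},
  {"tx":0,"ty":0,"tz":70,"ax":0,"ay":0,"az":0,"jaw":36},
  {"tx":0,"ty":0,"tz":70,"ax":0,"ay":0,"az":0,"jaw":36},
  {"tx":0,"ty":0,"tz":70,"ax":0,"ay":0,"az":0,"jaw":36},
  {"tx":0,"ty":0,"tz":70,"ax":0,"ay":0,"az":0,"jaw":36},
])

```text
clock: 15.55
position: [0.5512, -0.1321, 0.0001]
ee_rot: [180.0, 0.0, 180.0]
wrist_force: [-0.1, 0.7, 1.6]
width: 0.0431
finger_force: 30.0
```

>>> apply_moves([
  {"tx":0,"ty":0,"tz":-20,"ax":0,"ay":0,"az":0,"jaw":36},
  {"tx":0,"ty":0,"tz":-60,"ax":0,"ay":0,"az":0,"jaw":36},
  {"tx":0,"ty":0,"tz":-95,"ax":0,"ay":0,"az":0,"jaw":36},
  {"tx":4,"ty":30,"tz":-105,"ax":0,"ay":0,"az":0,"jaw":36},
  {"tx":10,"ty":80,"tz":-105,"ax":0,"ay":0,"az":0,"jaw":36},
  {"tx":17,"ty":135,"tz":-105,"ax":0,"ay":0,"az":0,"jaw":36},
  {"tx":24,"ty":190,"tz":-105,"ax":0,"ay":0,"az":0,"jaw":36},
  {"tx":31,"ty":245,"tz":-105,"ax":0,"ay":0,"az":0,"jaw":36},
  {"tx":37,"ty":300,"tz":-105,"ax":0,"ay":0,"az":0,"jaw":36},
  {"tx":42,"ty":340,"tz":-100,"ax":0,"ay":0,"az":0,"jaw":36},
  {"tx":44.8,"ty":357.8,"tz":-92,"ax":0,"ay":0,"az":0,"jaw":36},
  {"tx":44.8,"ty":357.8,"tz":-85,"ax":0,"ay":0,"az":0,"jaw":36},
  {"tx":44.8,"ty":357.8,"tz":-85,"ax":0,"ay":0,"az":0,"jaw":36},
  {"tx":44.8,"ty":357.8,"tz":-85,"ax":0,"ay":0,"az":0,"jaw":36},
  {"tx":44.8,"ty":357.8,"tz":-85,"ax":0,"ay":0,"az":0,"jaw":36},
])

```text
clock: 17.42
position: [0.5072, 0.2246, 0.0853]
ee_rot: [180.0, 0.0, 179.9]
wrist_force: [-0.1, -0.6, -2.8]
width: 0.0431
finger_force: 30.0
```

```bash
python3 chk.py small_sleeve 506.7 225.5 85; python3 chk.py large_sleeve 506.7 225.5 14
```

```text
tcp [507.2 224.6  85.3]
small_sleeve top [501.3 218.9] 27.2
small_sleeve side [506.8 224.1] 27.7
tcp [507.  225.   85.3]
large_sleeve top [502.4 219.2] 29.5
large_sleeve side [506.3 224.4] 42.4
```

>>> apply_moves([
  {"tx":0,"ty":0,"tz":8,"ax":0,"ay":0,"az":0,"jaw":36},
  {"tx":0,"ty":0,"tz":16,"ax":0,"ay":0,"az":0,"jaw":36},
  {"tx":0,"ty":0,"tz":22,"ax":0,"ay":0,"az":0,"jaw":36},
  {"tx":0,"ty":0,"tz":27,"ax":0,"ay":0,"az":0,"jaw":36},
  {"tx":0,"ty":0,"tz":32,"ax":0,"ay":0,"az":0,"jaw":36},
  {"tx":0,"ty":0,"tz":35,"ax":0,"ay":0,"az":0,"jaw":36},
  {"tx":0,"ty":0,"tz":37,"ax":0,"ay":0,"az":0,"jaw":36},
  {"tx":0,"ty":0,"tz":39,"ax":0,"ay":0,"az":0,"jaw":36},
  {"tx":0,"ty":0,"tz":39,"ax":0,"ay":0,"az":0,"jaw":36},
  {"tx":0,"ty":0,"tz":39,"ax":0,"ay":0,"az":0,"jaw":36},
])

```text
clock: 18.88
position: [0.5067, 0.2256, 0.0461]
ee_rot: [180.0, 0.0, 180.0]
wrist_force: [-0.1, -0.4, -3.1]
width: 0.0429
finger_force: 30.0
```

>>> apply_moves([
  {"tx":0,"ty":0,"tz":1,"ax":0,"ay":0,"az":0,"jaw":36},
  {"tx":0,"ty":0,"tz":2,"ax":0,"ay":0,"az":0,"jaw":36},
  {"tx":0,"ty":0,"tz":3,"ax":0,"ay":0,"az":0,"jaw":36},
  {"tx":0,"ty":0,"tz":3.5,"ax":0,"ay":0,"az":0,"jaw":36},
  {"tx":0,"ty":0,"tz":3.5,"ax":0,"ay":0,"az":0,"jaw":36},
  {"tx":0,"ty":0,"tz":3.5,"ax":0,"ay":0,"az":0,"jaw":36},
])

```text
clock: 19.62
position: [0.5067, 0.2256, 0.0425]
ee_rot: [180.0, 0.0, 180.0]
wrist_force: [0.3, -0.4, -2.9]
width: 0.0429
finger_force: 30.0
```

>>> apply_moves([
  {"tx":0,"ty":0,"tz":0,"ax":0,"ay":0,"az":0,"jaw":60},
  {"tx":0,"ty":0,"tz":0,"ax":0,"ay":0,"az":0,"jaw":80},
  {"tx":0,"ty":0,"tz":0,"ax":0,"ay":0,"az":0,"jaw":80},
  {"tx":0,"ty":0,"tz":0,"ax":0,"ay":0,"az":0,"jaw":80},
  {"tx":0,"ty":0,"tz":0,"ax":0,"ay":0,"az":0,"jaw":80},
  {"tx":0,"ty":0,"tz":-30,"ax":0,"ay":0,"az":0,"jaw":80},
  {"tx":0,"ty":0,"tz":-60,"ax":0,"ay":0,"az":0,"jaw":80},
  {"tx":8,"ty":-35,"tz":-75,"ax":0,"ay":0,"az":0,"jaw":80},
  {"tx":20,"ty":-85,"tz":-75,"ax":0,"ay":0,"az":0,"jaw":80},
  {"tx":33,"ty":-140,"tz":-75,"ax":0,"ay":0,"az":0,"jaw":80},
  {"tx":45,"ty":-195,"tz":-70,"ax":0,"ay":0,"az":0,"jaw":65},
  {"tx":57,"ty":-245,"tz":-50,"ax":0,"ay":0,"az":0,"jaw":65},
  {"tx":66,"ty":-285,"tz":-20,"ax":0,"ay":0,"az":0,"jaw":65},
  {"tx":66,"ty":-285,"tz":2.5,"ax":0,"ay":0,"az":0,"jaw":65},
  {"tx":66,"ty":-285,"tz":2.5,"ax":0,"ay":0,"az":0,"jaw":65},
  {"tx":66,"ty":-285,"tz":2.5,"ax":0,"ay":0,"az":0,"jaw":65},
  {"tx":66,"ty":-285,"tz":2.5,"ax":0,"ay":0,"az":0,"jaw":65},
])

```text
clock: 21.75
position: [0.4415, -0.0591, 0.0409]
ee_rot: [-180.0, 0.1, -180.0]
wrist_force: [0.3, 0.2, -0.0]
width: 0.065
finger_force: 0.0
```

```bash
python3 chk.py small_sleeve 506.7 225.5 42;python3 chk.py collet 440.7 -59.5
```

```text
tcp [441.5 -59.1  40.9]
small_sleeve top [506.9 226.6] 51.4
small_sleeve side [506.3 224.8] 39.0
tcp [441.2 -59.1  40.7]
collet top [425.1 -58.8] 2.7
collet side [439.8 -59.4] 28.6
```

Small sleeve is home (rim found at z = 94). Now descend on the collet.

>>> apply_moves([
  {"tx":0,"ty":0,"tz":25,"ax":0,"ay":0,"az":0,"jaw":65},
  {"tx":0,"ty":0,"tz":45,"ax":0,"ay":0,"az":0,"jaw":65},
  {"tx":0,"ty":0,"tz":51,"ax":0,"ay":0,"az":0,"jaw":65},
  {"tx":0,"ty":0,"tz":51,"ax":0,"ay":0,"az":0,"jaw":65},
  {"tx":0,"ty":0,"tz":51,"ax":0,"ay":0,"az":0,"jaw":65},
  {"tx":0,"ty":0,"tz":51,"ax":0,"ay":0,"az":0,"jaw":45},
  {"tx":0,"ty":0,"tz":51,"ax":0,"ay":0,"az":0,"jaw":24},
  {"tx":0,"ty":0,"tz":51,"ax":0,"ay":0,"az":0,"jaw":24},
  {"tx":0,"ty":0,"tz":51,"ax":0,"ay":0,"az":0,"jaw":24},
  {"tx":0,"ty":0,"tz":51,"ax":0,"ay":0,"az":0,"jaw":24},
  {"tx":0,"ty":0,"tz":51,"ax":0,"ay":0,"az":0,"jaw":24},
])

```text
clock: 23.32
position: [0.4405, -0.0595, -0.011]
ee_rot: [-180.0, 0.0, 180.0]
wrist_force: [-0.3, -0.1, 0.4]
width: 0.0288
finger_force: 30.0
```

>>> apply_moves([
  {"tx":0,"ty":0,"tz":-15,"ax":0,"ay":0,"az":0,"jaw":24},
  {"tx":0,"ty":0,"tz":-40,"ax":0,"ay":0,"az":0,"jaw":24},
  {"tx":0,"ty":0,"tz":-60,"ax":0,"ay":0,"az":0,"jaw":24},
  {"tx":0,"ty":0,"tz":-60,"ax":0,"ay":0,"az":0,"jaw":24},
  {"tx":0,"ty":0,"tz":-60,"ax":0,"ay":0,"az":0,"jaw":24},
  {"tx":0,"ty":0,"tz":-60,"ax":0,"ay":0,"az":0,"jaw":24},
])

```text
clock: 24.08
position: [0.4395, -0.0591, 0.048]
ee_rot: [180.0, -0.1, 180.0]
wrist_force: [-0.2, 0.3, -0.5]
width: 0.0287
finger_force: 30.0
```

Run:
```python
from h import *
S=capture('side')
overlay(S,'side',[(.4405,-.0595,.060,.022),(.4405,-.0595,.092,.031)],(155,225,200,270),8.5,'pics/a7.png')
```

```text
(no output)
```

View pics/a7.png

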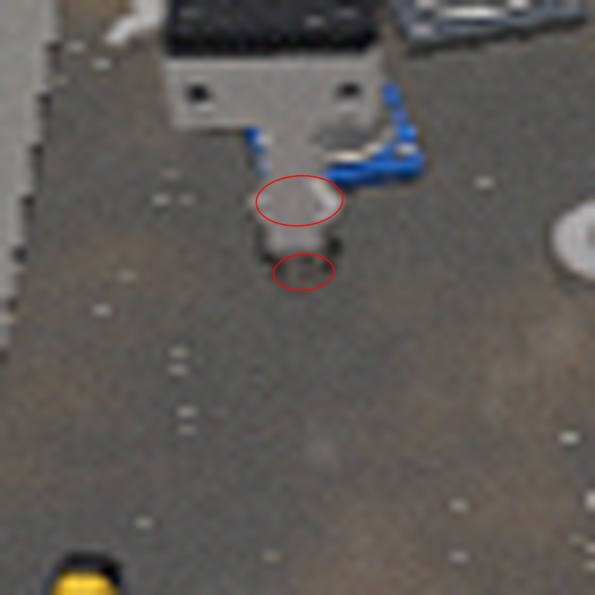

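```bash
python3 - <<'E'
from h import *
for y in(-.0739,-.086):
    o,d=ray('side',(155+252/8.5,200+295/8.5)); print(o+d*(y-o[1])/d[1])
E
python3 chk.py collet 440.5 -59.5 60
```

```text
[ 0.44014705 -0.0739      0.07781382]
[ 0.4409244  -0.086       0.08670855]
tcp [439.7 -59.1  48.1]
collet top [430.7 -64. ] 2.3
collet side [440.  -61.7] 16.3
```

>>> apply_moves([
  {"tx":0,"ty":0,"tz":-30,"ax":0,"ay":0,"az":0,"jaw":24},
  {"tx":0,"ty":0,"tz":-60,"ax":0,"ay":0,"az":0,"jaw":24},
  {"tx":-6,"ty":25,"tz":-70,"ax":0,"ay":0,"az":0,"jaw":24},
  {"tx":-17,"ty":75,"tz":-70,"ax":0,"ay":0,"az":0,"jaw":24},
  {"tx":-30,"ty":130,"tz":-70,"ax":0,"ay":0,"az":0,"jaw":24},
  {"tx":-42,"ty":180,"tz":-70,"ax":0,"ay":0,"az":0,"jaw":24},
  {"tx":-54,"ty":230,"tz":-70,"ax":0,"ay":0,"az":0,"jaw":24},
  {"tx":-62,"ty":268,"tz":-65,"ax":0,"ay":0,"az":0,"jaw":24},
  {"tx":-66,"ty":285,"tz":-58,"ax":0,"ay":0,"az":0,"jaw":24},
  {"tx":-66,"ty":285,"tz":-50,"ax":0,"ay":0,"az":0,"jaw":24},
  {"tx":-66,"ty":285,"tz":-50,"ax":0,"ay":0,"az":0,"jaw":24},
  {"tx":-66,"ty":285,"tz":-50,"ax":0,"ay":0,"az":0,"jaw":24},
  {"tx":-66,"ty":285,"tz":-50,"ax":0,"ay":0,"az":0,"jaw":24},
  {"tx":-66,"ty":285,"tz":-50,"ax":0,"ay":0,"az":0,"jaw":24},
])

```text
clock: 25.98
position: [0.5069, 0.2251, 0.0994]
ee_rot: [180.0, 0.0, 179.9]
wrist_force: [0.6, -0.1, -0.8]
width: 0.0291
finger_force: 30.0
```

```bash
python3 chk.py small_sleeve 506.7 225.5 42; python3 chk.py collet 506.7 225.5 110
```

```text
tcp [506.9 225.1  99.4]
small_sleeve top [497.1 221.1] 39.5
small_sleeve side [506.1 224.7] 39.1
tcp [506.8 225.4  99.2]
collet top [499.9 225.3] 18.9
collet side [505.9 223.6] 6.8
```

Down 34 in all; go 30, then the rest gently.

>>> apply_moves([
  {"tx":0,"ty":0,"tz":8,"ax":0,"ay":0,"az":0,"jaw":24},
  {"tx":0,"ty":0,"tz":14,"ax":0,"ay":0,"az":0,"jaw":24},
  {"tx":0,"ty":0,"tz":18,"ax":0,"ay":0,"az":0,"jaw":24},
  {"tx":0,"ty":0,"tz":22,"ax":0,"ay":0,"az":0,"jaw":24},
  {"tx":0,"ty":0,"tz":25,"ax":0,"ay":0,"az":0,"jaw":24},
  {"tx":0,"ty":0,"tz":28,"ax":0,"ay":0,"az":0,"jaw":24},
  {"tx":0,"ty":0,"tz":30,"ax":0,"ay":0,"az":0,"jaw":24},
  {"tx":0,"ty":0,"tz":30,"ax":0,"ay":0,"az":0,"jaw":24},
  {"tx":0,"ty":0,"tz":30,"ax":0,"ay":0,"az":0,"jaw":24},
])

```text
clock: 27.3
position: [0.5067, 0.2256, 0.0691]
ee_rot: [180.0, 0.0, 180.0]
wrist_force: [0.4, 0.4, -1.1]
width: 0.0289
finger_force: 30.0
```

```bash
python3 go.py 506.7 225.5 65
```

```text
at [506.7 225.6  69.1] [1.7999e+02 2.0000e-02 1.7996e+02] F [ 0.4  0.4 -1.1] w 0.02885115688162771 t 27.3
shift [ 0.  -0.1  4.1] turn [ 0.01  0.02 -0.04]
```

>>> apply_moves([
  {"tx":0,"ty":0,"tz":1,"ax":0,"ay":0,"az":0,"jaw":24},
  {"tx":0,"ty":0,"tz":2,"ax":0,"ay":0,"az":0,"jaw":24},
  {"tx":0,"ty":0,"tz":3,"ax":0,"ay":0,"az":0,"jaw":24},
  {"tx":0,"ty":0,"tz":3.5,"ax":0,"ay":0,"az":0,"jaw":24},
  {"tx":0,"ty":0,"tz":3.5,"ax":0,"ay":0,"az":0,"jaw":24},
  {"tx":0,"ty":0,"tz":3.5,"ax":0,"ay":0,"az":0,"jaw":24},
])

```text
clock: 28.05
position: [0.5067, 0.2256, 0.0655]
ee_rot: [180.0, 0.0, 180.0]
wrist_force: [-0.6, 0.3, -1.4]
width: 0.0286
finger_force: 30.0
```

>>> apply_moves([
  {"tx":0,"ty":0,"tz":0,"ax":0,"ay":0,"az":0,"jaw":45},
  {"tx":0,"ty":0,"tz":0,"ax":0,"ay":0,"az":0,"jaw":60},
  {"tx":0,"ty":0,"tz":0,"ax":0,"ay":0,"az":0,"jaw":60},
  {"tx":0,"ty":0,"tz":0,"ax":0,"ay":0,"az":0,"jaw":60},
  {"tx":0,"ty":0,"tz":-25,"ax":0,"ay":0,"az":0,"jaw":60},
  {"tx":0,"ty":0,"tz":-50,"ax":0,"ay":0,"az":0,"jaw":60},
  {"tx":5,"ty":-30,"tz":-60,"ax":0,"ay":0,"az":0,"jaw":60},
  {"tx":13,"ty":-80,"tz":-60,"ax":0,"ay":0,"az":0,"jaw":76},
  {"tx":22,"ty":-130,"tz":-60,"ax":0,"ay":0,"az":0,"jaw":76},
  {"tx":31,"ty":-180,"tz":-60,"ax":0,"ay":0,"az":0,"jaw":76},
  {"tx":40,"ty":-235,"tz":-60,"ax":0,"ay":0,"az":0,"jaw":76},
  {"tx":50,"ty":-290,"tz":-60,"ax":0,"ay":0,"az":0,"jaw":76},
  {"tx":60,"ty":-345,"tz":-60,"ax":0,"ay":0,"az":0,"jaw":76},
  {"tx":69,"ty":-400,"tz":-50,"ax":0,"ay":0,"az":0,"jaw":76},
  {"tx":77,"ty":-445,"tz":-30,"ax":0,"ay":0,"az":0,"jaw":76},
  {"tx":82,"ty":-476.3,"tz":-10,"ax":0,"ay":0,"az":0,"jaw":76},
  {"tx":82,"ty":-476.3,"tz":-4.5,"ax":0,"ay":0,"az":0,"jaw":76},
  {"tx":82,"ty":-476.3,"tz":-4.5,"ax":0,"ay":0,"az":0,"jaw":76},
  {"tx":82,"ty":-476.3,"tz":-4.5,"ax":0,"ay":0,"az":0,"jaw":76},
  {"tx":82,"ty":-476.3,"tz":-4.5,"ax":0,"ay":0,"az":0,"jaw":76},
])

```text
clock: 30.55
position: [0.4249, -0.25, 0.0707]
ee_rot: [-180.0, 0.1, -180.0]
wrist_force: [0.6, -0.6, 0.2]
width: 0.0761
finger_force: 0.0
```

```bash
python3 chk.py collet 506.7 225.5 76; python3 chk.py small_sleeve 506.7 225.5 42;python3 chk.py collet_chuck 424.6 -250.7
```

```text
tcp [ 424.9 -250.    70.7]
collet top [509.8 228.3] 15.5
collet side [507.3 225.9] 21.5
tcp [ 424.7 -250.2   70.5]
small_sleeve top [506.7 226.1] 34.1
small_sleeve side [506.2 225. ] 40.2
tcp [ 424.6 -250.4   70.3]
collet_chuck top [ 420.1 -260.1] 26.0
collet_chuck side [ 424.9 -253.6] 14.5
```

>>> apply_moves([
  {"tx":0,"ty":0,"tz":30,"ax":0,"ay":0,"az":0,"jaw":76},
  {"tx":0,"ty":0,"tz":54,"ax":0,"ay":0,"az":0,"jaw":76},
  {"tx":0,"ty":0,"tz":64,"ax":0,"ay":0,"az":0,"jaw":76},
  {"tx":0,"ty":0,"tz":64,"ax":0,"ay":0,"az":0,"jaw":76},
  {"tx":0,"ty":0,"tz":64,"ax":0,"ay":0,"az":0,"jaw":76},
  {"tx":0,"ty":0,"tz":64,"ax":0,"ay":0,"az":0,"jaw":55},
  {"tx":0,"ty":0,"tz":64,"ax":0,"ay":0,"az":0,"jaw":45},
  {"tx":0,"ty":0,"tz":64,"ax":0,"ay":0,"az":0,"jaw":34},
  {"tx":0,"ty":0,"tz":64,"ax":0,"ay":0,"az":0,"jaw":34},
  {"tx":0,"ty":0,"tz":64,"ax":0,"ay":0,"az":0,"jaw":34},
  {"tx":0,"ty":0,"tz":64,"ax":0,"ay":0,"az":0,"jaw":34},
  {"tx":0,"ty":0,"tz":64,"ax":0,"ay":0,"az":0,"jaw":34},
])

```text
clock: 32.35
position: [0.4245, -0.251, 0.0061]
ee_rot: [-180.0, 0.0, 180.0]
wrist_force: [-0.1, -1.3, 1.6]
width: 0.0416
finger_force: 30.0
```

>>> apply_moves([
  {"tx":0,"ty":0,"tz":-20,"ax":0,"ay":0,"az":0,"jaw":34},
  {"tx":0,"ty":0,"tz":-55,"ax":0,"ay":0,"az":0,"jaw":34},
  {"tx":0,"ty":0,"tz":-85,"ax":0,"ay":0,"az":0,"jaw":34},
  {"tx":-2,"ty":30,"tz":-90,"ax":0,"ay":0,"az":0,"jaw":34},
  {"tx":-5,"ty":80,"tz":-90,"ax":0,"ay":0,"az":0,"jaw":34},
  {"tx":-8,"ty":135,"tz":-90,"ax":0,"ay":0,"az":0,"jaw":34},
  {"tx":-11,"ty":190,"tz":-90,"ax":0,"ay":0,"az":0,"jaw":34},
  {"tx":-14,"ty":245,"tz":-90,"ax":0,"ay":0,"az":0,"jaw":34},
  {"tx":-17,"ty":300,"tz":-88,"ax":0,"ay":0,"az":0,"jaw":34},
  {"tx":-19.5,"ty":338,"tz":-78,"ax":0,"ay":0,"az":0,"jaw":34},
  {"tx":-20.6,"ty":356.7,"tz":-65,"ax":0,"ay":0,"az":0,"jaw":34},
  {"tx":-20.6,"ty":356.7,"tz":-58,"ax":0,"ay":0,"az":0,"jaw":34},
  {"tx":-20.6,"ty":356.7,"tz":-58,"ax":0,"ay":0,"az":0,"jaw":34},
  {"tx":-20.6,"ty":356.7,"tz":-58,"ax":0,"ay":0,"az":0,"jaw":34},
  {"tx":-20.6,"ty":356.7,"tz":-58,"ax":0,"ay":0,"az":0,"jaw":34},
  {"tx":-20.6,"ty":356.7,"tz":-58,"ax":0,"ay":0,"az":0,"jaw":34},
])

```text
clock: 34.35
position: [0.4454, 0.1056, 0.0643]
ee_rot: [180.0, 0.0, 179.9]
wrist_force: [-0.1, 0.1, -2.2]
width: 0.0413
finger_force: 30.0
```

```bash
python3 chk.py collet_chuck 445.3 106 58;  python3 - <<'E'
from h import *
# flange ring, chuck held: z 26 and 32 at dia 44, lifted 58
S=capture('side'); print(ringfit(S,'side',(.4453,.106),[(.084,.044)],.006), ringfit(S,'side',(.4453,.106),[(.04,.043),(.04,.037)],.006))
E
```

```text
tcp [445.4 105.6  64.3]
collet_chuck top [449.4 108.3] 13.4
collet_chuck side [445.5 107.3] 9.3
(array([446.29843884, 111.216187  ]), np.float64(14.963316358561855)) (array([445.49027847, 105.6330075 ]), np.float64(10.759106354138716))
```

Aligned; lower 44 in all, first 39.

>>> apply_moves([
  {"tx":0,"ty":0,"tz":10,"ax":0,"ay":0,"az":0,"jaw":34},
  {"tx":0,"ty":0,"tz":18,"ax":0,"ay":0,"az":0,"jaw":34},
  {"tx":0,"ty":0,"tz":24,"ax":0,"ay":0,"az":0,"jaw":34},
  {"tx":0,"ty":0,"tz":29,"ax":0,"ay":0,"az":0,"jaw":34},
  {"tx":0,"ty":0,"tz":33,"ax":0,"ay":0,"az":0,"jaw":34},
  {"tx":0,"ty":0,"tz":36,"ax":0,"ay":0,"az":0,"jaw":34},
  {"tx":0,"ty":0,"tz":38,"ax":0,"ay":0,"az":0,"jaw":34},
  {"tx":0,"ty":0,"tz":39,"ax":0,"ay":0,"az":0,"jaw":34},
  {"tx":0,"ty":0,"tz":39,"ax":0,"ay":0,"az":0,"jaw":34},
  {"tx":0,"ty":0,"tz":39,"ax":0,"ay":0,"az":0,"jaw":34},
])

```text
clock: 35.75
position: [0.4453, 0.106, 0.0251]
ee_rot: [180.0, 0.0, 180.0]
wrist_force: [-0.1, 0.4, -2.6]
width: 0.0416
finger_force: 30.0
```

>>> apply_moves([
  {"tx":0,"ty":0,"tz":1,"ax":0,"ay":0,"az":0,"jaw":34},
  {"tx":0,"ty":0,"tz":2,"ax":0,"ay":0,"az":0,"jaw":34},
  {"tx":0,"ty":0,"tz":3,"ax":0,"ay":0,"az":0,"jaw":34},
  {"tx":0,"ty":0,"tz":4,"ax":0,"ay":0,"az":0,"jaw":34},
  {"tx":0,"ty":0,"tz":4.5,"ax":0,"ay":0,"az":0,"jaw":34},
  {"tx":0,"ty":0,"tz":4.5,"ax":0,"ay":0,"az":0,"jaw":34},
  {"tx":0,"ty":0,"tz":4.5,"ax":0,"ay":0,"az":0,"jaw":34},
])

```text
clock: 36.62
position: [0.4452, 0.106, 0.0205]
ee_rot: [180.0, 0.0, 180.0]
wrist_force: [0.3, 0.0, -2.5]
width: 0.0416
finger_force: 30.0
```

>>> apply_moves([
  {"tx":0,"ty":0,"tz":0,"ax":0,"ay":0,"az":0,"jaw":55},
  {"tx":0,"ty":0,"tz":0,"ax":0,"ay":0,"az":0,"jaw":74},
  {"tx":0,"ty":0,"tz":0,"ax":0,"ay":0,"az":0,"jaw":74},
  {"tx":0,"ty":0,"tz":0,"ax":0,"ay":0,"az":0,"jaw":74},
  {"tx":0,"ty":0,"tz":-30,"ax":0,"ay":0,"az":0,"jaw":74},
  {"tx":0,"ty":0,"tz":-70,"ax":0,"ay":0,"az":0,"jaw":74},
  {"tx":0,"ty":0,"tz":-110,"ax":0,"ay":0,"az":0,"jaw":74},
  {"tx":10,"ty":-45,"tz":-130,"ax":0,"ay":0,"az":0,"jaw":74},
  {"tx":20,"ty":-95,"tz":-130,"ax":0,"ay":0,"az":0,"jaw":74},
  {"tx":35,"ty":-145,"tz":-130,"ax":0,"ay":0,"az":0,"jaw":74},
  {"tx":50,"ty":-195,"tz":-130,"ax":0,"ay":0,"az":0,"jaw":74},
  {"tx":60,"ty":-240,"tz":-130,"ax":0,"ay":0,"az":0,"jaw":74},
  {"tx":60,"ty":-240,"tz":-130,"ax":0,"ay":0,"az":0,"jaw":74},
  {"tx":60,"ty":-240,"tz":-130,"ax":0,"ay":0,"az":0,"jaw":74},
  {"tx":60,"ty":-240,"tz":-130,"ax":0,"ay":0,"az":0,"jaw":74},
])

```text
clock: 38.5
position: [0.3851, -0.1327, 0.1504]
ee_rot: [180.0, -0.0, -179.9]
wrist_force: [-0.2, 0.6, 0.6]
width: 0.0739
finger_force: 0.0
```

```bash
python3 chk.py collet_chuck 445.3 106 14; python3 chk.py collet 506.7 225.5 76; python3 chk.py small_sleeve 506.7 225.5 42; python3 chk.py large_sleeve 506.7 225.5 14
python3 - <<'E'
from h import *
S=capture('side');T=capture('top')
overlay(S,'side',[(.5067,.2255,.108,.031),(.4453,.106,.071,.042)],(110,180,210,290),7.4,'pics/x1.png')
overlay(T,'top',[(.5067,.2255,.108,.031),(.4453,.106,.071,.042)],(165,221,165,245),7.4,'pics/x2.png')
a=cv2.imread('pics/x1.png')[60:470,60:440];b=cv2.imread('pics/x2.png')[:410,30:440]
cv2.imwrite('pics/a8.png',np.hstack([a,b]))
E
```

```text
tcp [ 385.1 -132.7  150.4]
collet_chuck top [445.9 106.5] 28.6
collet_chuck side [444.9 109. ] 10.0
tcp [ 385.2 -132.8  150.4]
collet top [509.8 228.3] 14.9
collet side [507.2 225.9] 21.6
tcp [ 385.2 -133.1  150.5]
small_sleeve top [506.7 226.1] 34.5
small_sleeve side [506.1 224.8] 40.4
tcp [ 385.1 -133.4  150.4]
large_sleeve top [505.7 224.3] 48.1
large_sleeve side [506.6 224.2] 28.7
```

View pics/a8.png

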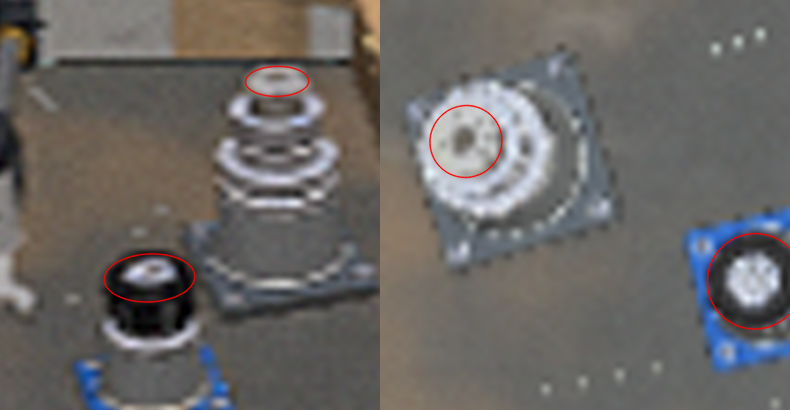

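```bash
python3 -c "
from station import r
print(r.close_job())"
```

```text
the job is handed in; nothing more can be done
None
```

The job is handed in: the last pictures show both sleeves and the collet stacked upright in the large stand and the collet chuck upright in the small blue stand, all at their expected seated heights, and I never moved near or touched the three bystanders.

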